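Let two dowel pins out of the bench magazine and ease its lid shut

ROBOT

A 6-joint arm with a two-finger parallel gripper is mounted at the origin on a cart in front of the work surface, level with it; the furniture and walls round the work are solid. World frame = base frame: x ahead of the robot, y to its left, z up, the work surface at z = 0. Lengths are in m, angles in rad, forces in N, time in s.
With the tool pointing down it reaches from about 0.375 to 0.9 m from the base axis. Payload 3.1 kg.
Tool frame: the origin (TCP) lies at the very end of the fingers, on their centre line; the grasp point (between the pads) lies 19 mm behind it; z points along the fingers, y is the line along which they close (so a half turn about z gives the same grasp; the last joint's range is limited). The gripper opens to 85 mm and grips with 20 to 120 N. Pads are 22 mm wide; open, the fingers measure 114 mm over their backs; the gripper's body (76 mm by 85 mm) begins 54 mm behind the grasp point. The pads swing forward as they close: fully open they stand 13 mm farther back than shut.
Start: joints at [-1.458, 0.527, 1.433, -0, 1.181, -0.178], TCP at [0.179, -0.599, 0.231] pointing down, gripper open.
Joint ranges: [-3.08, 3.08], [-0.75, 2.2], [0.22, 2.44], [-1.43, 4.57], [0, 2.65], [-2.85, 2.85]. Speed limits (rad/s): [2.79, 2.79, 3.14, 3.14, 3.14, 3.14].

INTERFACE

Orientations are given as a unit quaternion [x, y, z, w].
In Python, from station import manip gives the robot as it stands.
- The arm moves only by the shell command python3 -m handwheel 'ROWS' [FORCE]. ROWS is JSON, a list of rows, each a list of 7 numbers: the shift along the world's x, y, z in mm, then the turn, a rotation vector about the world's x, y, z in degrees, then the opening, from 0 (shut) to 1 (fully open). A call has exactly 10 rows; each row shifts and turns the commanded pose from where the row before left it; what a row does not reach is not made up. A row lasts 1/8 s, in which the tool goes at most 62.5 mm and 10.7 degrees, less where a joint would pass 70% of its speed; a pose out of reach is approached as far as the arm can. A call is refused whole if a number of a shift passes 62.5 or a number of a turn 10.7, either way. A call with a gripper value outside its range is refused whole. The fingers move at their own pace and stop on an object; FORCE is the grip in N (left out, the last holds). Time passes only in rows, so rows that do not move let the fingers close, or fill a call up. It gives the time, the measured TCP pose, the force, the opening and the grip force at its end, in the units of the state.
- manip.sense(): the state, without advancing time (a new reading comes with each control period).
- manip.snapshot(name): name is "scene" or "top" or "wrist"; returns the picture (384x512x3 uint8, red, green, blue); there is no depth.
- manip.get_calibration(name): a dict with "K" (3x3 intrinsics, pixels), "rvec" (rotation vector, rad) and "tvec" (3), from world to camera coordinates, as OpenCV has them. Camera axes: x right, y down, z forward; pixel columns grow to the right and rows downward; lengths in m; the calibration is good to about 2 mm. A picture is of the moment at which its call begins: read the wrist's pose just before it. get_calibration takes no time and is no camera call; for the wrist camera it gives the pose at the moment of the call.
- manip.sign_off(): hands the job in; it is judged then, once.
The state is a dict: "t": time; "q": joint angles; "qd": joint speeds; "tau": joint torques, N m; "tcp_pos": TCP position; "tool_rot": TCP orientation; "force": force on the tool from outside, world axes, zero at the start; "ft_torque": the same for the moment, N m; "finger_gap": opening from 0.0 (shut) to 1.0 (fully open); "gripper_force": force on a finger pad.
Only numpy, scipy, OpenCV 4.12 (cv2) and the standard library are available. Lean on these libraries where they do the work, as an engineer would, in place of code of your own. Each camera call takes 0.05 s, during which the arm holds its last target. There are 200 camera calls.

TASK

Let the two steel dowel pins out of the grey pin magazine: with the fingertips, press the red pad of its side lever all the way down so that the linked yellow lid lifts, and keep it down until both pins have rolled into the tray at the front. Then ease the lever back up slowly, so that its spring does not slam the lid, until the lid is fully shut. Work the lid only through its lever, do not touch the pins, and leave the other things on the bench where they are.

Things in the scene. Friction and masses are not known exactly. Their poses are not given: they have to be found in the camera images.
- magazine: Grey sheet-metal pin magazine, screwed to the bench, 70 mm wide, 154 mm long, 113 mm high. Origin on the bench under the chute; x points to its back, y to its left, z up. Its front (-x) looks roughly to the robot: an open tray, x -0.110 to -0.059, y -0.031 to 0.031, floor at z 0.014, lip at 0.036. Behind it a chute slopes down to the tray at 26 degrees. The lever is on the right side (-y).
- lever_pad: Red pad, 36 x 36 mm, on the end of the hand lever, 25 mm clear of the magazine's right side. Origin at the centre of its upper face, z out of that face. At rest at (-0.076, -0.078, 0.0895) in the magazine's frame, front edge 0.2 rad up; fully pressed it is 45 mm lower (under 5 mm sideways), front edge 0.25 rad down. A rack post stands at x 0.55, y -0.15 in the world: reach in to its left.
- lever (a joint): Hand lever, hinged to the magazine's right side: 0 = at rest (pad up, lid shut), 0.45 rad = fully pressed, at a stop. The pad is 102 mm from the pivot. A spring returns it: about 3 N on the pad starts it, 5.5 N holds it fully down. Released, it snaps back in about 0.1 s.
- lid (a joint): Yellow lid, 59 x 71 mm, closing the chute's mouth above the tray, hinged at its upper edge 105 mm above the bench and tied to the lever by a link rod: 0 = shut, 1.17 rad = fully open with the lever at its stop, swung out to the front nearly level. It turns about 2.6 rad for each rad of the lever, either way.
- lid_flap: The yellow lid's panel itself. Origin at the middle of its hinge line (its upper edge); it hangs 71 mm down from there when shut. Not to be touched by the robot.
- pin_0: Bright steel dowel pin, 18 mm across, 50 mm long, the lower one lying across the chute behind the lid. Origin at its centre, own y along its axis. Both pins roll out by themselves within about a second once the lid is up.
- pin_1: The same pin, the upper one, lying behind pin_0 in the chute.
- oil_bottle: Loose bystander: cream plastic oil dropper bottle with a red spout, 44 mm across, 126 mm tall, upright. Origin at the centre of its underside.
- thread_tape: Loose bystander: white reel of thread seal tape lying flat, 52 mm across, 14 mm high. Origin at the centre of its underside.
- coupler_1: Loose bystander: brass air coupler lying on its side, 22 x 50 x 22 mm. Origin at the centre of its underside.
- cell_aa: Loose bystander: green and gold battery cell lying down, 15 mm across, 50 mm long. Origin under its centre.
- tape_measure: Loose bystander: yellow tape measure on its side, 64 x 83 x 35 mm. Origin at the centre of its underside.
- spanner_a: Loose bystander: steel spanner lying flat, 167 x 34 x 6 mm. Origin at the centre of its underside.

How it is judged:
On the way, in this order (a step that is already met when the one before it is completed fails the run):
1. the lever is pressed right down (lid above 1.0 rad) and held there until both pins lie in the tray (value of joint lid above 1 rad and x of pin_0 in the frame of magazine between -0.108 and -0.062 m and z of pin_0 in the frame of magazine between 0.015 and 0.03 m and x of pin_1 in the frame of magazine between -0.108 and -0.062 m and z of pin_1 in the frame of magazine between 0.015 and 0.03 m), for 0.2 s.
2. the lid is let down until it is shut (below 0.06 rad) (value of joint lid below 0.06 rad), for 0.2 s.
At the end, for the whole second after the job is handed in: The lid is shut (below 0.06 rad), the lever is back up (below 0.03 rad), and both pins lie at rest in the magazine's tray (value of joint lid below 0.06 rad and value of joint lever below 0.03 rad and linear speed of each of pin_0, pin_1 below 0.02 m/s and x of pin_0 in the frame of magazine between -0.108 and -0.062 m and z of pin_0 in the frame of magazine between 0.015 and 0.03 m and x of pin_1 in the frame of magazine between -0.108 and -0.062 m and z of pin_1 in the frame of magazine between 0.015 and 0.03 m); the robot touches nothing.
It fails at once if the lid slams: it falls at more than 3 rad/s (shut in under about 0.4 s) (velocity of joint lid below -3 rad/s).
It fails at once if the robot touches the lid itself (contact force between any of the fingers, the arm and lid_flap above 0.5 N).
It fails at once if the robot touches a pin (contact force between any of the fingers, the arm and pin_0 above 0.3 N or contact force between any of the fingers, the arm and pin_1 above 0.3 N).
It fails at once if a pin leaves the magazine or is lifted (x of any of pin_0, pin_1 in the frame of magazine below -0.12 m or z of any of pin_0, pin_1 in the frame of magazine above 0.085 m).
It fails at once if a bystander is moved by more than 20 mm (distance of any of oil_bottle, thread_tape, coupler_1, cell_aa, tape_measure, spanner_a from where it was at the start of the episode above 0.02 m).
It also fails if it takes over 35 s, if anything falls off the work surface, if the arm or the gripper's body presses on something with over 40 N, if the wrist force passes 120 N, or if a joint passes its speed limit or range.

## Working session

There is one attempt and no reset: what is moved stays moved. The work goes in short steps, Python scripts to look and compute and a shell command to move; the robot and the scene stay as the last step left them, time stands still between calls to the robot, and variables do not carry over. Pictures are saved under pics/ and viewed, at most 10 in all, crops included, and the job is handed in when it is done.

```bash
mkdir -p pics; cat > h.py <<'E'
import numpy as np, cv2
from station import manip
def cal(n):
    c=manip.get_calibration(n); K=np.array(c["K"],float); R=cv2.Rodrigues(np.array(c["rvec"],float))[0]; return K,R,np.array(c["tvec"],float).ravel()
def ray(c,uv):
    K,R,t=c; d=R.T@np.linalg.inv(K)@np.array([uv[0],uv[1],1.]); return -R.T@t,d/np.linalg.norm(d)
def onplane(c,uv,z):
    o,d=ray(c,uv); return o+d*(z-o[2])/d[2]
def proj(c,P):
    K,R,t=c; p=K@(R@np.array(P,float)+t); return p[:2]/p[2]
def tri(c1,u1,c2,u2):
    A=[];b=[]
    for c,u in((c1,u1),(c2,u2)):
        o,d=ray(c,u); M=np.eye(3)-np.outer(d,d); A.append(M); b.append(M@o)
    A=np.vstack(A);b=np.hstack(b); x=np.linalg.lstsq(A,b,rcond=None)[0]; return x,np.abs(A@x-b).max()
def save(n,name): 
    im=manip.snapshot(n); cv2.imwrite(f"pics/{name}.png",im[:,:,::-1]); return im
E
python3 - <<'E'
from h import *
a=save("scene","s0"); b=save("top","t0")
cv2.imwrite("pics/st0.png",cv2.resize(np.hstack([a,b]),(800,300))[:,:,::-1])
for n in("scene","top"): c=cal(n); print(n,-c[1].T@c[2],c[0][0,0])
print(manip.sense()["t"])
E
```

```text
scene [-0.58582216 -0.31018989  0.64147728] 448.89440119586675
top [0.43778303 0.23642634 1.14088261] 457.81796269412774
0.1
```

View pics/s0.png

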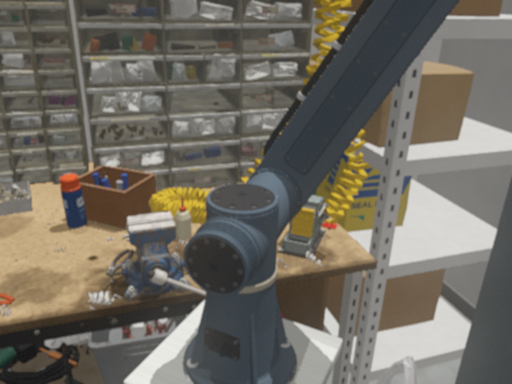

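View pics/t0.png

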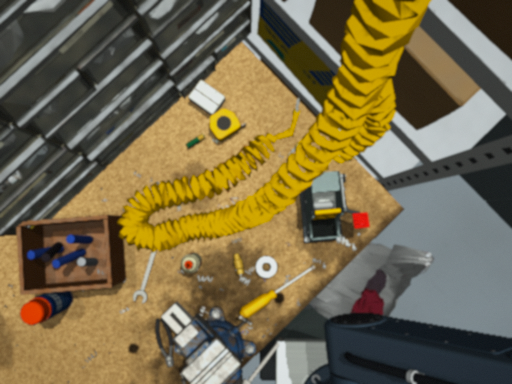

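The scene view shows the magazine at about (305,230), with the red pad at (330,226). The top view shows the magazine at about (323,207), the yellow lid at (326,212), the pad at (360,220), and the rack to its right. Next I'll measure the pad and the magazine.

```bash
python3 - <<'E'
from h import *
S=cv2.imread("pics/s0.png");T=cv2.imread("pics/t0.png");cs,ct=cal("scene"),cal("top")
def red(im,box):
    h=cv2.cvtColor(im,cv2.COLOR_BGR2HSV); m=(((h[...,0]<8)|(h[...,0]>172))&(h[...,1]>170)&(h[...,2]>90)).astype(np.uint8)
    x0,y0,x1,y1=box; k=np.zeros_like(m);k[y0:y1,x0:x1]=1; m*=k
    n,l,st,ce=cv2.connectedComponentsWithStats(m); i=1+st[1:,4].argmax(); print(st[i],ce[i])
    c=cv2.findContours((l==i).astype(np.uint8),0,2)[0][0]; print(cv2.minAreaRect(c), cv2.boxPoints(cv2.minAreaRect(c)).round(1).tolist()); return ce[i],c
us,_=red(S,(310,205,350,245)); ut,c=red(T,(340,200,380,240))
x,e=tri(cs,us,ct,ut); print("tri",x,e); print("plane",onplane(ct,ut,.0895))
for p in cv2.boxPoints(cv2.minAreaRect(c)): print(onplane(ct,p,.0895).round(4))
for P in((.4,-.2,0),(.5,-.2,0),(.4,-.1,0),(.55,-.15,0),(.55,-.15,.3)): print(P,proj(ct,P).round(),proj(cs,P).round())
t=T[140:270,270:400]; s=S[180:280,260:360]
cv2.imwrite("pics/c0.png",np.hstack([cv2.resize(t,(400,400),interpolation=2),cv2.resize(s,(400,400),interpolation=2)]))
E
```

```text
[323 223  13   5  49] [329.08163265 225.02040816]
((329.0, 225.0), (4.0, 12.0), 90.0) [[323.0, 223.0], [335.0, 223.0], [335.0, 227.0], [323.0, 227.0]]
[352 212  17  17 244] [360.08606557 220.1352459 ]
((360.2418212890625, 220.15985107421875), (15.572147369384766, 15.843754768371582), 84.80557250976562) [[351.6000061035156, 213.10000610351562], [367.3999938964844, 211.6999969482422], [368.79998779296875, 227.1999969482422], [353.1000061035156, 228.60000610351562]]
tri [ 0.44826296 -0.02338145  0.08630528] 0.00032272878776781755
plane [ 0.44809811 -0.02225284  0.0895    ]
[ 0.4639 -0.0026  0.0895]
[ 0.4679 -0.0391  0.0895]
[ 0.4323 -0.0426  0.0895]
[ 0.4282 -0.0061  0.0895]
(0.4, -0.2, 0) [422. 241.] [388. 281.]
(0.5, -0.2, 0) [422. 201.] [396. 261.]
(0.4, -0.1, 0) [382. 240.] [349. 270.]
(0.55, -0.15, 0) [402. 181.] [381. 248.]
(0.55, -0.15, 0.3) [456. 166.] [398. 145.]
```

View pics/c0.png

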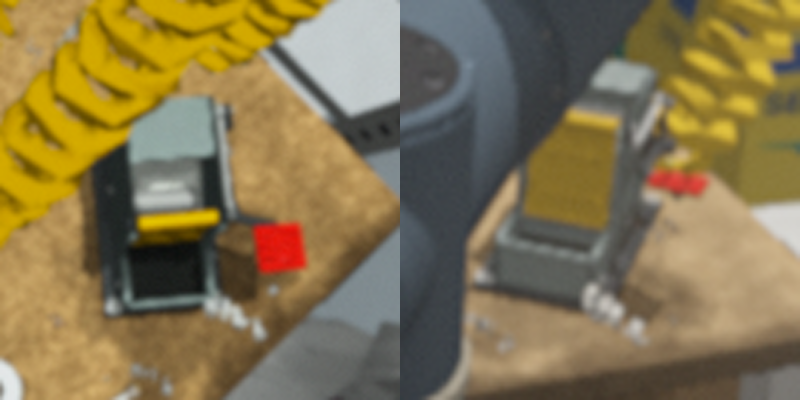

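```bash
python3 - <<'E'
from h import *
from scipy.spatial.transform import Rotation as R
s=manip.sense(); print(R.from_quat(s["tool_rot"]).as_matrix().round(3),s["tcp_pos"],s["force"],s["t"])
E
python3 -m handwheel '[[12,25,0,0,0,0,0.5],[20,40,0,0,0,0,0],[20,40,0,0,0,0,0],[20,40,0,0,0,0,0],[20,40,0,0,0,0,0],[20,40,0,0,0,0,0],[8,25,0,0,0,0,0],[0,0,0,0,0,0,0],[0,0,0,0,0,0,0],[0,0,0,0,0,0,0]]'
```

```text
[[ 0.958  0.287 -0.   ]
 [ 0.287 -0.958  0.002]
 [ 0.    -0.002 -1.   ]] [ 0.17917069 -0.59809577  0.23042924] [ 0.75153003 -0.94896394 -0.58210152] 0.1
t: 1.35
tcp_pos: [0.299, -0.3501, 0.2313]
tool_rot: [0.99, 0.144, 0.0, 0.0]
force: [0.5, 0.6, 0.1]
finger_gap: -0.002
gripper_force: 0.0
```

```bash

python3 -m handwheel '[[10,25,0,0,0,-5,0],[15,40,0,0,0,-6,0],[15,40,0,0,0,0,0],[20,50,0,0,0,0,0],[20,50,0,0,0,0,0],[20,50,0,4,0,0,0],[20,40,0,4,0,0,0],[18,25,-20,4,0,0,0],[10,10,-30,0,0,0,0],[0,0,-20,0,0,0,0]]'
python3 - <<'E'
from h import *
import json
s=manip.sense(); w=save("wrist","w1");c=cal("wrist"); a=save("top","t1"); b=save("scene","s1")
for P in((.448,-.0225,.0895),tuple(s["tcp_pos"])): print(P,proj(c,P).round(),proj(cal("top"),P).round(),proj(cal("scene"),P).round())
t=a[140:270,270:400]
cv2.imwrite("pics/c1.png",np.hstack([cv2.resize(t,(400,300*4//3),interpolation=2),cv2.resize(w,(400,400))])[:,:,::-1])
E
```

```text
t: 2.6
tcp_pos: [0.4482, -0.0192, 0.1601]
tool_rot: [0.993, 0.049, 0.005, -0.104]
force: [-0.4, 1.5, -0.3]
finger_gap: -0.003
gripper_force: 0.0
(0.448, -0.0225, 0.0895) [284. 206.] [360. 220.] [329. 224.]
(np.float64(0.4482044984425273), np.float64(-0.019158974155289357), np.float64(0.16006174716100763)) [260. 249.] [367. 220.] [330. 199.]
```

View pics/c1.png

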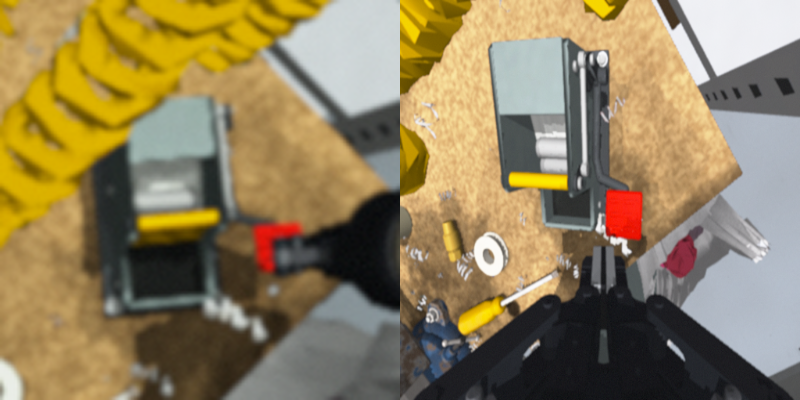

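The wrist view shows the pad at full-resolution pixel (287,206), against a prediction of (284,206). The fingertips at (258,245) match the TCP, so the pad estimate holds. Now I'll descend and press.

```bash

python3 -m handwheel '[[0,0,-20,0,0,0,0],[0,0,-25,0,0,0,0],[0,0,-15,0,0,0,0],[0,0,-5,0,0,0,0],[0,0,-5,0,0,0,0],[0,0,-5,0,0,0,0],[0,0,-5,0,0,0,0],[0,0,-5,0,0,0,0],[0,0,-5,0,0,0,0],[0,0,0,0,0,0,0]]'
```

```text
t: 4.0
tcp_pos: [0.4468, -0.0186, 0.071]
tool_rot: [0.993, 0.049, 0.005, -0.105]
force: [-1.5, -1.6, 4.8]
finger_gap: 0.001
gripper_force: 1.9
```

```bash

python3 -m handwheel '[[0,0,-5,0,0,0,0],[0,0,-5,0,0,0,0],[0,0,-5,0,0,0,0],[0,0,-4,0,0,0,0],[0,0,-2,0,0,0,0],[0,0,-2,0,0,0,0],[0,0,0,0,0,0,0],[0,0,0,0,0,0,0],[0,0,0,0,0,0,0],[0,0,0,0,0,0,0]]'
python3 - <<'E'
from h import *
w=save("wrist","w2"); a=save("top","t2"); b=save("scene","s2")
cv2.imwrite("pics/c2.png",np.hstack([cv2.resize(b[180:280,260:360],(400,400),interpolation=2),cv2.resize(w,(400,400))])[:,:,::-1])
E
```

```text
t: 5.25
tcp_pos: [0.4478, -0.0186, 0.0484]
tool_rot: [0.993, 0.049, 0.006, -0.104]
force: [-1.0, 0.8, 5.2]
finger_gap: -0.001
gripper_force: 2.6
```

View pics/c2.png

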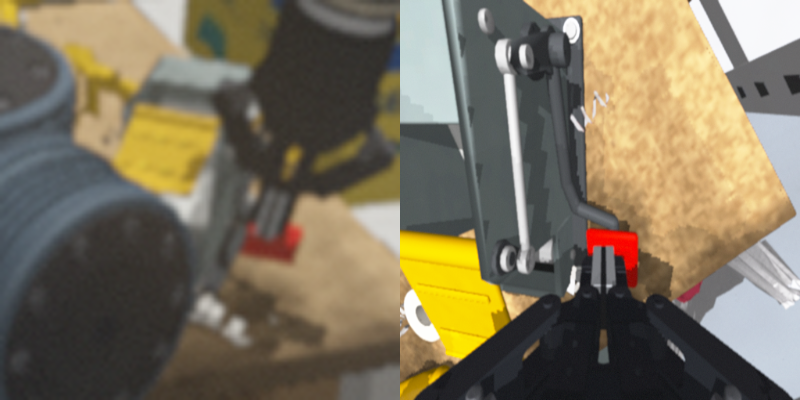

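The fingertips are on the pad, the lid is swung well up, and there's a small gap between its edge and the gripper linkage. I'll press the last few millimetres to the stop.

```bash

python3 -m handwheel '[[0,0,-1,0,0,0,0],[0,0,-1,0,0,0,0],[0,0,-1,0,0,0,0],[0,0,-1,0,0,0,0],[0,0,0,0,0,0,0],[0,0,0,0,0,0,0],[0,0,0,0,0,0,0],[0,0,0,0,0,0,0],[0,0,0,0,0,0,0],[0,0,0,0,0,0,0]]'
python3 - <<'E'
from h import *
w=save("wrist","w3"); a=save("top","t3"); b=save("scene","s3")
cv2.imwrite("pics/c3.png",np.hstack([cv2.resize(a[160:260,280:380],(400,400),interpolation=2),cv2.resize(w,(400,400))])[:,:,::-1])
E
```

```text
t: 6.65
tcp_pos: [0.4482, -0.0186, 0.0459]
tool_rot: [0.993, 0.049, 0.006, -0.105]
force: [-2.1, 0.2, 19.7]
finger_gap: -0.002
gripper_force: 10.1
```

View pics/c3.png

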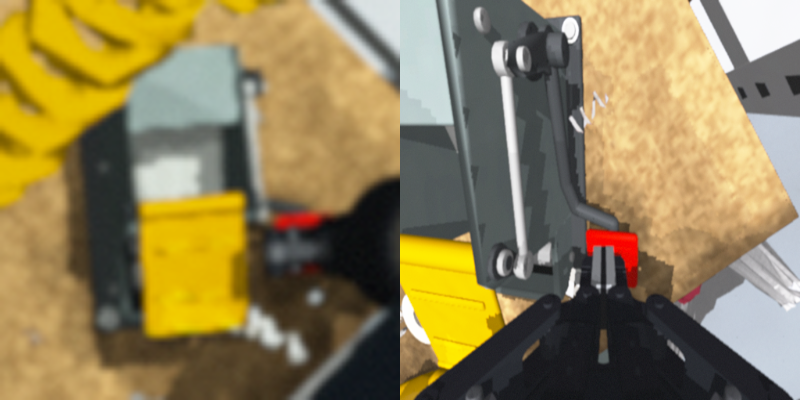

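The force is 19.7 N, so the lever is at its stop, and the top view shows the lid nearly level at (312,226). I'll hold a little longer and look for the pins.

```bash

python3 -m handwheel '[[0,0,0,0,0,0,0],[0,0,0,0,0,0,0],[0,0,0,0,0,0,0],[0,0,0,0,0,0,0],[0,0,0,0,0,0,0],[0,0,0,0,0,0,0],[0,0,0,0,0,0,0],[0,0,0,0,0,0,0],[0,0,0,0,0,0,0],[0,0,0,0,0,0,0]]'
python3 - <<'E'
from h import *
b=save("scene","s4"); a=manip.snapshot("top"); t0=cv2.imread("pics/t0.png")[:,:,::-1]
f=lambda i,x,y:cv2.resize(i[y:y+60,x:x+60],(400,400),interpolation=2)
cv2.imwrite("pics/c4.png",np.hstack([f(b,275,200),f(a,300,165)])[:,:,::-1])
E
```

```text
t: 8.05
tcp_pos: [0.4481, -0.0186, 0.0459]
tool_rot: [0.993, 0.049, 0.006, -0.105]
force: [-2.8, 0.9, 20.5]
finger_gap: -0.002
gripper_force: 10.1
```

View pics/c4.png

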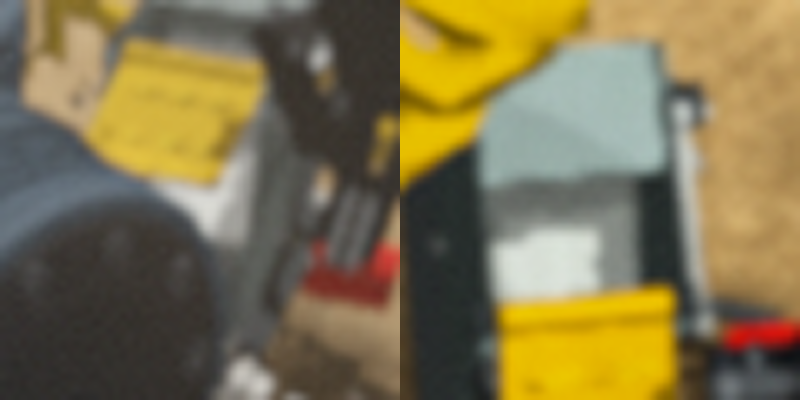

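The chute looks empty and evenly lit, with no cylinder bands left, so the pins are in the tray, under the lid. Now I'll ease the lever up slowly.

```bash

python3 -m handwheel '[[0,0,1,0,0,0,0],[0,0,1,0,0,0,0],[0,0,2,0,0,0,0],[0,0,3,0,0,0,0],[0,0,3,0,0,0,0],[0,0,3,0,0,0,0],[0,0,3,0,0,0,0],[0,0,3,0,0,0,0],[0,0,3,0,0,0,0],[0,0,3,0,0,0,0]]'
python3 -m handwheel '[[0,0,3,0,0,0,0],[0,0,3,0,0,0,0],[0,0,3,0,0,0,0],[0,0,3,0,0,0,0],[0,0,2,0,0,0,0],[0,0,2,0,0,0,0],[0,0,2,0,0,0,0],[0,0,2,0,0,0,0],[0,0,2,0,0,0,0],[0,0,2,0,0,0,0]]'
```

```text
t: 9.4
tcp_pos: [0.447, -0.0187, 0.0695]
tool_rot: [0.993, 0.049, 0.005, -0.105]
force: [-2.2, 0.8, 3.9]
finger_gap: 0.0
gripper_force: 2.0
t: 10.65
tcp_pos: [0.4467, -0.0187, 0.0933]
tool_rot: [0.993, 0.049, 0.005, -0.105]
force: [-0.6, 0.6, -0.5]
finger_gap: 0.001
gripper_force: 0.0
```

```bash

python3 -m handwheel '[[0,0,2,0,0,0,0],[0,0,2,0,0,0,0],[0,0,3,0,0,0,0],[0,0,5,0,0,0,0],[0,0,10,0,0,0,0],[0,0,20,0,0,0,0],[0,0,20,0,0,0,0],[0,0,20,0,0,0,0],[0,0,10,0,0,0,0],[0,0,0,0,0,0,0]]'
python3 - <<'E'
from h import *
w=save("wrist","w5"); a=save("top","t5"); 
cv2.imwrite("pics/c5.png",np.hstack([cv2.resize(a[180:260,290:370],(400,400),interpolation=2),cv2.resize(w,(400,400))])[:,:,::-1])
E
```

```text
t: 11.9
tcp_pos: [0.4476, -0.0189, 0.186]
tool_rot: [0.993, 0.049, 0.006, -0.104]
force: [0.3, -0.6, 0.7]
finger_gap: 0.002
gripper_force: 0.0
```

View pics/c5.png

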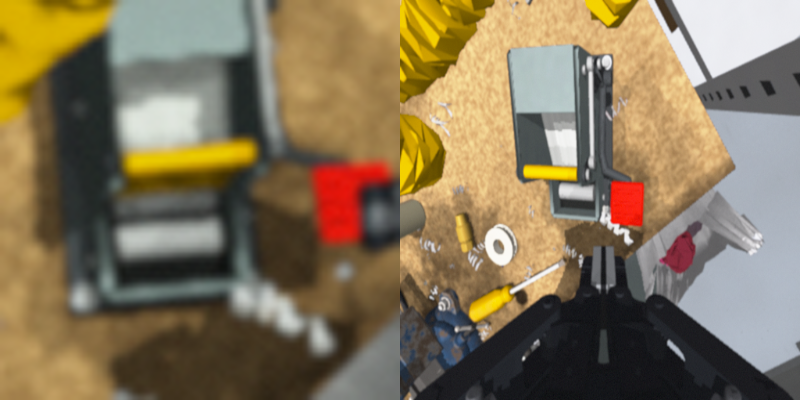

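```bash
python3 - <<'E'
from h import *
c=cal("top"); y=np.radians(5.5); R=np.array([[np.cos(y),-np.sin(y)],[np.sin(y),np.cos(y)]]); o=np.array([.448,-.0225])-R@[-.076,-.078]
for n,v in(("lip",290/5),("p0 front",257/5),("p0",240/5),("p0 back",220/5),("p1 visible",205/5),("p1 vis back",192/5)):
    print(n,[(R.T@(onplane(c,(324,180+v),z)[:2]-o)).round(4).tolist() for z in(.023,.032,.036,.05)])
im=cv2.imread("pics/t5.png").astype(int).sum(2); print(im[208:245,322:327].mean(1).round())
w=cv2.imread("pics/w5.png"); cv2.imwrite("pics/c6.png",cv2.resize(w[150:220,140:240],(800,560),interpolation=2))
E
```

```text
lip [[-0.1135, -0.002], [-0.113, -0.0005], [-0.1129, 0.0001], [-0.1122, 0.0024]]
p0 front [[-0.0975, -0.0033], [-0.0972, -0.0019], [-0.097, -0.0012], [-0.0966, 0.0011]]
p0 [[-0.0892, -0.004], [-0.089, -0.0026], [-0.0889, -0.0019], [-0.0885, 0.0004]]
p0 back [[-0.0795, -0.0049], [-0.0793, -0.0034], [-0.0793, -0.0027], [-0.079, -0.0004]]
p1 visible [[-0.0722, -0.0055], [-0.0721, -0.004], [-0.072, -0.0033], [-0.0719, -0.001]]
p1 vis back [[-0.0658, -0.006], [-0.0658, -0.0045], [-0.0658, -0.0038], [-0.0657, -0.0015]]
[584. 534. 470. 430. 413. 342. 229. 152. 143. 187. 240. 286. 295. 265.
 204. 206. 333. 463. 525. 537. 512. 448. 343. 207. 107.  78.  79. 101.
 187. 299. 320. 229. 128. 139. 204. 251. 252.]
```

View pics/c6.png

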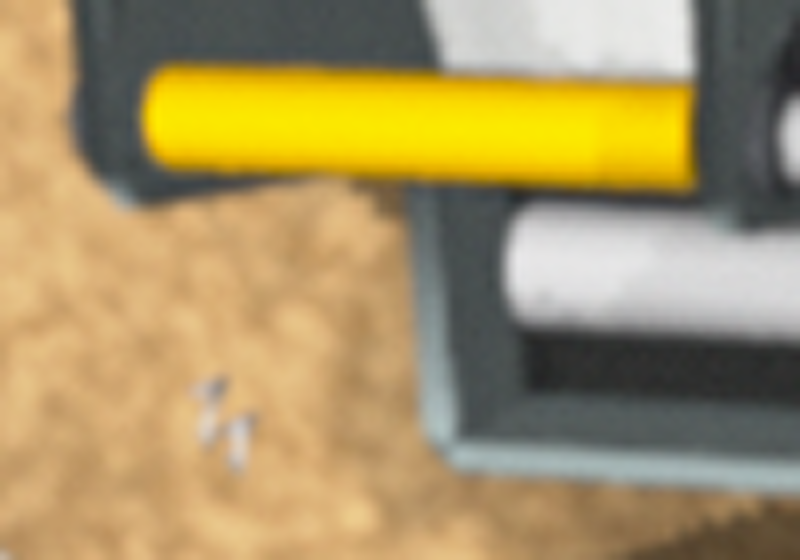

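In the tray, the front pin is at x ≈ -0.089 and the second at about -0.071, one pin diameter behind it. The lid is shut, the pad is back up, and the arm is clear, so I'm handing in.

```bash
python3 -c "
from h import *
print(manip.sign_off())"
```

```text
the job is handed in; nothing more can be done
None
```

I handed the job in at about 12 s: in the last pictures both pins lie in the tray, the lid is shut, the lever is back up and the arm is clear. The hand-in returned no verdict.

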